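# Scoop walnuts from the sliding-lid box into the bowl

## Task

Slide the wooden box's lid fully open by its knob, use the scoop to bring at least three walnuts over into the bowl, stand the scoop back on its mat, empty and upright, and push the lid fully home again. Keep the fingers off the walnuts and leave none lying outside the box and the bowl. Do not shift the bowl, the mug or the jam jar.

Things in the scene. Friction and masses are not known exactly. Their poses are not given: they have to be found in the camera images.
- nut_box: Fixed pale wooden box, outer 132 mm (its x) x 264 mm (its y) x 92 mm high, inside 112 x 240 mm; origin at the centre of its underside, z up. The walnuts lie in it. Two lid runners (5 mm thick, top 105 mm high, at y = +-135 mm) run along its ends and stick out 70 mm in front (-x).
- box_low (a point): Middle of the valley line inside the box where the floor is lowest, 85 mm from the box's centre towards +y and 17 mm above the worktop; axes as the box's. The floor falls 14 degrees to it from the -y end wall (68 mm high there); beyond it a ramp rises 50 degrees to the +y end wall. The walnuts gather against the ramp.
- lid (a joint): Sliding lid: a darker wooden board 8 mm thick, 132 x 264 mm, top 101 mm above the worktop. In m: 0 = home (shut), 0.12 = fully open; it opens along the box's -x, towards the robot. A spring catch 7 mm from home holds it shut (about 6 N to pull past it; pushed in past it, it snaps home); elsewhere friction of 1.5 N holds it.
- lid_knob (a point): Grip point of the lid's upright round steel knob, 24 mm diameter and 36 mm tall (101 to 137 mm above the worktop); the point lies on its axis 22 mm above the lid's top, on the lid's centre line 45 mm in front of the lid's centre. Moves with the lid.
- scoop: Loose aluminium scoop, 0.22 kg: flat floor 95 mm (its x) x 92 mm (y), sheet 2.5 mm, open at the +x nose; back and side walls 40 mm high, the sides cut to 20 mm in front and ending 8 mm short of the lip. Origin at the centre of its underside, z up. A riser behind the back wall carries a black grip bar overhead along x: 98 x 18 (y) x 30 mm high, 79 to 109 mm above the underside.
- scoop_grip (a point): Middle of the grip bar above the scoop's centre, 94 mm above the underside; axes as the scoop's.
- scoop_lip (a point): Middle of the scoop's front lip, at the underside, 47.5 mm ahead of the scoop's origin.
- scoop_tray (a point): Point 18 mm above the scoop's underside at the middle of its floor, where a walnut lies.
- mat: Fixed thin cork mat, 150 x 130 x 4 mm, where the scoop starts and belongs; origin at the centre of its underside.
- bowl: Loose white bowl, 0.45 kg, rim radius 85 mm, 65 mm high; origin at the centre of its underside. It stands to one side of the box and the mat to the other; which is which varies.
- bowl_mid (a point): Point on the bowl's axis 35 mm above its underside.
- box_mid (a point): Point at the middle of the box, 50 mm above the worktop.
- nut1: A walnut in its shell: roundish, 34 mm thick and 38 mm long, 12 g; origin at its centre. One of six alike in the box.
- nut2: A walnut in its shell: roundish, 34 mm thick and 38 mm long, 12 g; origin at its centre. One of six alike in the box.
- nut3: A walnut in its shell: roundish, 34 mm thick and 38 mm long, 12 g; origin at its centre. One of six alike in the box.
- nut4: A walnut in its shell: roundish, 34 mm thick and 38 mm long, 12 g; origin at its centre. One of six alike in the box.
- nut5: A walnut in its shell: roundish, 34 mm thick and 38 mm long, 12 g; origin at its centre. One of six alike in the box.
- nut6: A walnut in its shell: roundish, 34 mm thick and 38 mm long, 12 g; origin at its centre. One of six alike in the box.
- mug: Bystander: white mug with a handle, 82 mm wide, 95 mm high; origin at the centre of its underside.
- jam_jar: Bystander: jar with a steel cap, 72 mm diameter, 100 mm high; origin at the centre of its underside.
Things that resemble listed ones, but are neither listed nor needed, are in the scene too. Of the things that look like the mat, the larger one is meant. Leave any blue look-alike of the bowl alone.

How it is judged (in metres and radians):
On the way, in this order (a step that is already met when the one before it is completed fails the run):
1. the lid is slid open (at least 100 mm) (value of joint lid above 0.1 m), for 0.2 s.
2. the scoop is lifted clear of the box with a walnut in it (height (world z) of scoop_tray above 0.11 m and distance between any of nut1, nut2, nut3, nut4, nut5, nut6 and scoop_tray below 0.055 m), for 0.1 s.
3. at least three walnuts lie in the bowl ((distance between each of nut1, nut2, nut3 and bowl_mid below 0.07 m or distance between each of nut1, nut2, nut4 and bowl_mid below 0.07 m or distance between each of nut1, nut2, nut5 and bowl_mid below 0.07 m or distance between each of nut1, nut2, nut6 and bowl_mid below 0.07 m or distance between each of nut1, nut3, nut4 and bowl_mid below 0.07 m or distance between each of nut1, nut3, nut5 and bowl_mid below 0.07 m or distance between each of nut1, nut3, nut6 and bowl_mid below 0.07 m or distance between each of nut1, nut4, nut5 and bowl_mid below 0.07 m or distance between each of nut1, nut4, nut6 and bowl_mid below 0.07 m or distance between each of nut1, nut5, nut6 and bowl_mid below 0.07 m or distance between each of nut2, nut3, nut4 and bowl_mid below 0.07 m or distance between each of nut2, nut3, nut5 and bowl_mid below 0.07 m or distance between each of nut2, nut3, nut6 and bowl_mid below 0.07 m or distance between each of nut2, nut4, nut5 and bowl_mid below 0.07 m or distance between each of nut2, nut4, nut6 and bowl_mid below 0.07 m or distance between each of nut2, nut5, nut6 and bowl_mid below 0.07 m or distance between each of nut3, nut4, nut5 and bowl_mid below 0.07 m or distance between each of nut3, nut4, nut6 and bowl_mid below 0.07 m or distance between each of nut3, nut5, nut6 and bowl_mid below 0.07 m or distance between each of nut4, nut5, nut6 and bowl_mid below 0.07 m)), for 0.2 s.
At the end, for the whole second after the job is handed in: At least three walnuts are in the bowl (centre within 70 mm of the point bowl_mid) and every other walnut is in the bowl or the box; the scoop stands released and upright (within 0.1 rad) on the mat, its centre within 40 mm of the mat's centre; the lid is home (within 5 mm); the bowl stands upright ((distance between each of nut1, nut2, nut3 and bowl_mid below 0.07 m or distance between each of nut1, nut2, nut4 and bowl_mid below 0.07 m or distance between each of nut1, nut2, nut5 and bowl_mid below 0.07 m or distance between each of nut1, nut2, nut6 and bowl_mid below 0.07 m or distance between each of nut1, nut3, nut4 and bowl_mid below 0.07 m or distance between each of nut1, nut3, nut5 and bowl_mid below 0.07 m or distance between each of nut1, nut3, nut6 and bowl_mid below 0.07 m or distance between each of nut1, nut4, nut5 and bowl_mid below 0.07 m or distance between each of nut1, nut4, nut6 and bowl_mid below 0.07 m or distance between each of nut1, nut5, nut6 and bowl_mid below 0.07 m or distance between each of nut2, nut3, nut4 and bowl_mid below 0.07 m or distance between each of nut2, nut3, nut5 and bowl_mid below 0.07 m or distance between each of nut2, nut3, nut6 and bowl_mid below 0.07 m or distance between each of nut2, nut4, nut5 and bowl_mid below 0.07 m or distance between each of nut2, nut4, nut6 and bowl_mid below 0.07 m or distance between each of nut2, nut5, nut6 and bowl_mid below 0.07 m or distance between each of nut3, nut4, nut5 and bowl_mid below 0.07 m or distance between each of nut3, nut4, nut6 and bowl_mid below 0.07 m or distance between each of nut3, nut5, nut6 and bowl_mid below 0.07 m or distance between each of nut4, nut5, nut6 and bowl_mid below 0.07 m) and (distance between nut1 and bowl_mid below 0.07 m or (distance between nut1 and box_mid below 0.125 m and height (world z) of nut1 between 0.024 and 0.1 m)) and (distance between nut2 and bowl_mid below 0.07 m or (distance between nut2 and box_mid below 0.125 m and height (world z) of nut2 between 0.024 and 0.1 m)) and (distance between nut3 and bowl_mid below 0.07 m or (distance between nut3 and box_mid below 0.125 m and height (world z) of nut3 between 0.024 and 0.1 m)) and (distance between nut4 and bowl_mid below 0.07 m or (distance between nut4 and box_mid below 0.125 m and height (world z) of nut4 between 0.024 and 0.1 m)) and (distance between nut5 and bowl_mid below 0.07 m or (distance between nut5 and box_mid below 0.125 m and height (world z) of nut5 between 0.024 and 0.1 m)) and (distance between nut6 and bowl_mid below 0.07 m or (distance between nut6 and box_mid below 0.125 m and height (world z) of nut6 between 0.024 and 0.1 m)) and value of joint lid below 0.005 m and horizontal distance between scoop and mat below 0.04 m and angle between scoop's own z axis and vertical below 0.1 rad and height (world z) of scoop below 0.012 m and linear speed of scoop below 0.02 m/s and angle between bowl's own z axis and vertical below 0.15 rad); the robot touches nothing.
It fails at once if the fingers touch a walnut (contact force between the fingers and nut1 above 0.5 N or contact force between the fingers and nut2 above 0.5 N or contact force between the fingers and nut3 above 0.5 N or contact force between the fingers and nut4 above 0.5 N or contact force between the fingers and nut5 above 0.5 N or contact force between the fingers and nut6 above 0.5 N).
It fails at once if a bystander (mug, jam jar) is moved more than 30 mm (distance of any of mug, jam_jar from where it was at the start of the episode above 0.03 m).
It fails at once if the bowl is moved more than 40 mm (distance of bowl from where it was at the start of the episode above 0.04 m).
It also fails if it takes over 72 s, if anything falls off the work surface, if the arm or the gripper's body presses on something with over 40 N, if the wrist force passes 120 N, or if a joint passes its speed limit or range.

## Robot

A 6-joint arm with a two-finger parallel gripper is mounted at the origin on the work surface. World frame = base frame: x ahead of the robot, y to its left, z up, the work surface at z = 0. Lengths are in m, angles in degrees, forces in N, time in s.
With the tool pointing down it reaches from about 0.3 to 0.75 m from the base axis. Payload 8.5 kg.
Tool frame: the origin (TCP) lies midway between the tips of the shut fingers; the grasp point (between the pads) lies 19 mm behind it (env.grasp_offset is the distance from the TCP to the grasp point, in m); z points along the fingers, y is the line along which they close (so a half turn about z gives the same grasp; the last joint's range is limited). The gripper opens to 85 mm and grips with 20 to 120 N. Pads are 22 mm wide; open, the fingers measure 114 mm over their backs; the gripper's body (76 mm by 85 mm) begins 54 mm behind the grasp point. The pads swing forward as they close: fully open they stand 13 mm farther back than shut.
Start: joints at [-79.773, 21.807, 74.336, -0, 83.858, -12.336], TCP at [0.211, -0.508, 0.231] pointing down, gripper open.
Joint ranges: [-178.18, 178.18], [-50.72, 133.34], [12.68, 142.11], [-81.47, 261.47], [9.98, 163.14], [-165.26, 165.26]. Speed limits (degrees/s): [136.94, 136.94, 180, 180, 180, 180].

## Interface

Orientations are given as a 3x3 rotation matrix whose columns are the frame's x, y, z axes.
In Python, from rig import env gives the robot as it stands.
- The arm moves only by the tool servo_tool, never from a script. Its argument "deltas" is text: rows parted by semicolons, each of 7 numbers parted by spaces: the opening, from 0 (shut) to 1 (fully open), then the shift along the tool's x, y, z in mm, then the turn, a rotation vector about the tool's x, y, z in rad. A call has 1 to 8 rows; each row shifts and turns the commanded pose from where the row before left it, along the tool's axes as they then stand; what a row does not reach is not made up. A row lasts 1/12 s, in which the tool goes at most 41.7 mm and 7.16 degrees, less where a joint would pass 70% of its speed; a pose out of reach is approached as far as the arm can. A call is refused whole if a number of a shift passes 41.7 or a number of a turn 0.125, either way. A call with a gripper value outside its range is refused whole. The fingers move at their own pace and stop on an object; "newtons" is the grip in N (left out, the last holds). Time passes only in rows, so rows that do not move let the fingers close. It gives the time, the measured TCP pose, the force, the opening and the grip force at its end, in the units of the state.
- env.observe(): the state, without advancing time (a new reading comes with each control period).
- env.get_image(name): name is "scene" or "top"; returns a dict with "img" (384x512x3 uint8, red, green, blue), "depth" (384x512 float32, m along the optical axis (not along the pixel's ray), 0 where there is no reading), "camera_matrix" (3x3 intrinsics, pixels), "world_to_cam" (4x4, takes a point from world to camera coordinates). Camera axes: x right, y down, z forward; pixel columns grow to the right and rows downward; lengths in m; the calibration is good to about 2 mm. A picture is of the moment at which its call begins.
- env.close_job(): hands the job in; it is judged then, once.
Trained networks look in a picture, given as the dict that the camera call returned (one of the last four; its "shot" number tells which), for a name from the list of things; names that differ only in an ending like _2 or _b are one class to them, and where a whole thing is asked for, a point or a joint stands for the part that bears it (a point fixed in the world has none). Each returns a list of dicts, best first, with "conf" (0 to 1); they miss things now and then, are a little off and sometimes report something else, mostly with a low value. They report only what shows in the picture. A call takes as long as a camera call. They do not tell look-alikes from the thing itself.
- env.spot_in(name, picture): "bbox" ([centre column, centre row, width, height] in pixels, round what is visible of it).
- env.spot_point(name, picture): "uv" ([column, row] in pixels: a listed point, or the origin of a listed thing).
The state is a dict: "time_s": time; "q": joint angles; "qvel": joint speeds; "joint_efforts": joint torques, N m; "position": TCP position; "tool_rot": TCP orientation; "ft_force": force on the tool from outside, world axes, zero at the start; "wrist_torque": the same for the moment, N m; "grip_width": finger opening in m; "gripper_force": force on a finger pad.
Only numpy, scipy, OpenCV 4.12 (cv2) and the standard library are available. Lean on these libraries where they do the work, as an engineer would, in place of code of your own. Each camera call takes 0.05 s, during which the arm holds its last target. There are 200 camera calls.

## Working session

There is one attempt and no reset: what is moved stays moved. The work goes in short steps, Python scripts to look and compute and a tool call to move; the robot and the scene stay as the last step left them, time stands still between calls to the robot, and variables do not carry over. Pictures are saved under pics/ and viewed, at most 10 in all, crops included, and the job is handed in when it is done.

Besides the shell and the picture viewer there is one more tool, called after "Request:" by a JSON object that holds its "method" and its "body". servo_tool: Moves the arm, as the interface text tells. Its arguments: {"type":"object","properties":{"deltas":{"type":"string"},"newtons":{"type":"number"}},"required":["deltas"]}

```bash
mkdir -p pics
cat > h.py <<'E'
import numpy as np, cv2
from rig import env
def shot(n): return env.get_image(n)
def pt(p,uv,z=None):
    """pixel -> world; with z: intersect the plane, else use depth"""
    K=p["camera_matrix"];T=np.linalg.inv(p["world_to_cam"]);u,v=uv
    r=np.linalg.inv(K)@[u,v,1]
    if z is None:
        d=p["depth"][int(round(v)),int(round(u))]; return (T@np.r_[r*d,1])[:3]
    o=T[:3,3];w=T[:3,:3]@r; return o+w*(z-o[2])/w[2]
def save(p,n): cv2.imwrite("pics/"+n,cv2.cvtColor(p["img"],cv2.COLOR_RGB2BGR))
E
python3 - <<'E'
from h import *
for c in("top","scene"):
    p=shot(c);save(p,c+"1.png")
    print(c,np.linalg.inv(p["world_to_cam"])[:3,3].round(3))
    for n in["lid_knob","nut_box","scoop","scoop_grip","scoop_lip","mat","bowl","mug","jam_jar","box_low"]:
        for d in env.spot_point(n,p)[:3]:
            print(n,round(d["conf"],2),np.round(d["uv"],1),pt(p,d["uv"]).round(3))
s=env.observe();print(s["time_s"],s["position"],s["tool_rot"],s["grip_width"])
E
```

```text
top [0.387 0.014 1.637]
lid_knob 0.79 [273.6 176. ] [ 0.59  -0.024  0.144]
nut_box 0.73 [271.4 167.3] [ 0.627 -0.018  0.096]
scoop 0.78 [364.9 206.8] [ 0.481 -0.336  0.107]
scoop_grip 0.97 [367.9 202.9] [ 0.493 -0.345  0.115]
scoop_lip 0.73 [349.4 207.2] [ 0.487 -0.303  0.006]
mat 0.9 [362.7 204.9] [ 0.487 -0.328  0.112]
mat 0.88 [410.1 225.6] [ 0.415 -0.523  0.002]
bowl 0.95 [110.4 224.8] [0.442 0.573 0.011]
bowl 0.78 [171.7 218.3] [0.387 0.014 1.637]
mug 0.65 [192.1 161.4] [0.67  0.274 0.005]
jam_jar 0.59 [347.6 162.4] [ 0.637 -0.284  0.105]
scene [1.61  0.399 1.357]
lid_knob 0.7 [231.3 191.6] [ 0.602 -0.033  0.133]
lid_knob 0.66 [337.5 214.2] [0.471 0.335 0.01 ]
nut_box 0.77 [230.1 224.6] [ 0.698 -0.002  0.075]
scoop 0.7 [167.  175.3] [ 0.496 -0.356 -0.001]
scoop_grip 0.56 [162.6 158.4] [ 0.502 -0.357  0.098]
scoop_lip 0.77 [182.2 174.5] [ 0.474 -0.299  0.002]
mat 0.89 [140.2 150.4] [ 0.404 -0.527  0.   ]
mat 0.74 [337.4 209.9] [0.45  0.33  0.009]
mat 0.53 [167. 173.] [ 0.499 -0.352  0.016]
bowl 0.7 [403.8 226.6] [0.448 0.576 0.011]
bowl 0.61 [337.1 213.1] [0.468 0.333 0.012]
mug 0.62 [309.9 252.1] [0.708 0.287 0.064]
jam_jar 0.6 [154.9 206.2] [ 0.677 -0.311  0.026]
box_low 0.67 [255.8 223.2] [0.678 0.085 0.097]
1.1 [ 0.21102247 -0.50787735  0.23132541] [[ 9.23445429e-01  3.83729773e-01 -4.14500625e-06]
 [ 3.83729773e-01 -9.23445429e-01  3.33464353e-05]
 [ 8.96833301e-06 -3.23841756e-05 -9.99999999e-01]] 0.0852479906478243
```

View pics/top1.png

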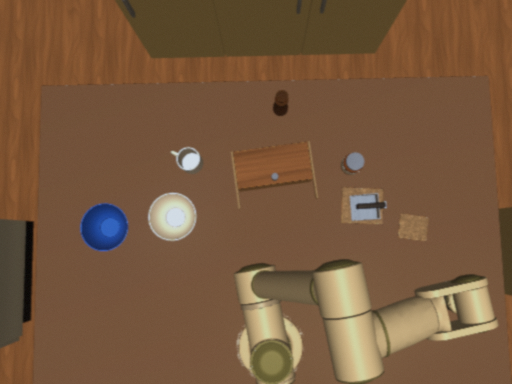

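View pics/scene1.png

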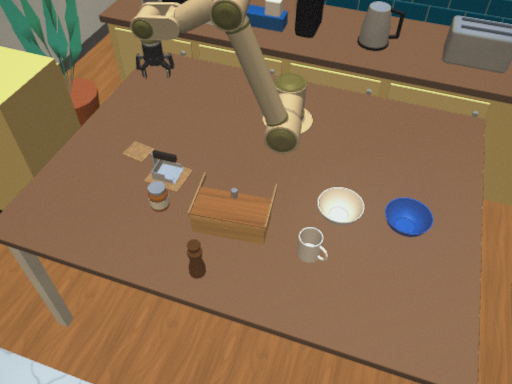

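The top view shows the box at (273,165) with its knob at (275,176), the white bowl at (172,217) and the blue look-alike at (105,227). The scoop is on the large mat at (362,205), the mug at (188,160) and the jar at (355,162). Next I'll fit precise poses from depth.

```bash
cat >> h.py <<'E'
def cloud(p):
    d=p["depth"];v,u=np.nonzero(d>0);z=d[v,u]
    c=np.linalg.inv(p["camera_matrix"])@np.array([u*z,v*z,z])
    w=np.linalg.inv(p["world_to_cam"])@np.vstack([c,np.ones(len(z))])
    return w[:3].T,p["img"][v,u].astype(int),np.c_[u,v]
def rect(P): return cv2.minAreaRect((P[:,:2]*1000).astype(np.float32))
E
python3 - <<'E'
from h import *
for c in("top","scene"):
    W,C,U=cloud(shot(c));x,y,z=W.T
    box=(abs(x-.63)<.17)&(abs(y+.02)<.18)
    print(c,"table z",np.median(z[(abs(x-.4)<.05)&(abs(y-.15)<.05)]))
    l=W[box&(z>.092)&(z<.112)];print("lid",len(l),rect(l),l[:,2].mean())
    k=W[box&(z>.118)&(z<.16)];print("knob",len(k),k.mean(0),k.min(0),k.max(0))
    s=(abs(x-.49)<.1)&(abs(y+.34)<.1)
    b=W[s&(z>.07)&(z<.13)&(C.max(1)<80)];print("bar",len(b),rect(b),b.mean(0))
    if c=="top": # scoop tray = grey pixels
        t=W[s&(np.ptp(C,axis=1)<35)&(C.max(1)>100)&(z<.06)];print("tray",len(t),rect(t))
        m=W[s&(z<.02)&(C[:,0]-C[:,2]>50)&(C[:,0]>120)];print("mat",len(m),rect(m))
    bo=W[(abs(x-.46)<.13)&(abs(y-.335)<.13)&(z>.045)&(z<.09)]
    print("bowl",len(bo),cv2.minEnclosingCircle((bo[:,:2]*1000).astype(np.float32)),bo.max(0))
    for n,(a,bb) in dict(mug=(.67,.28),jar=(.65,-.295)).items():
        q=W[(abs(x-a)<.09)&(abs(y-bb)<.07)&(z>.05)];print(n,q.min(0).round(3),q.max(0).round(3))
E
```

```text
top table z -0.000118250341789361
lid 2962 ((601.9804077148438, -27.2774658203125), (202.02330017089844, 276.6442565917969), 6.7566914558410645) 0.101124247371835
knob 42 [ 0.59041205 -0.0282423   0.13590315] [ 0.57990632 -0.03919298  0.11920016] [ 0.60183833 -0.01843579  0.1475764 ]
bar 134 ((486.8211364746094, -355.7086181640625), (17.899253845214844, 93.26856994628906), 1.605578064918518) [ 0.48562676 -0.35751328  0.11242756]
tray 609 ((487.8004455566406, -370.58050537109375), (97.07183837890625, 133.5956573486328), 4.571213245391846)
mat 713 ((493.05120849609375, -348.91436767578125), (159.70037841796875, 137.67477416992188), 87.7883071899414)
bowl 454 ((465.19342041015625, 335.9792785644531), 84.98076629638672) [0.54864074 0.41935574 0.0711528 ]
mug [0.625 0.233 0.05 ] [0.707 0.34  0.102]
jar [ 0.606 -0.342  0.051] [ 0.676 -0.275  0.111]
scene table z 0.002417579077150789
lid 2444 ((605.6126708984375, -24.835250854492188), (208.17413330078125, 278.2799072265625), 7.101415634155273) 0.1031906952212747
knob 52 [ 0.59738872 -0.02472999  0.13261709] [ 0.5812057  -0.03640447  0.11815692] [ 0.60876525 -0.01347734  0.1420138 ]
bar 162 ((491.8670349121094, -354.57861328125), (20.32172203063965, 95.063232421875), 4.900563716888428) [ 0.49515052 -0.353886    0.1056346 ]
bowl 478 ((466.21710205078125, 341.0655517578125), 90.19902038574219) [0.55420297 0.42118802 0.074877  ]
mug [0.625 0.235 0.05 ] [0.712 0.345 0.104]
jar [ 0.612 -0.345  0.05 ] [ 0.685 -0.272  0.11 ]
```

Request:
{"method": "servo_tool", "body": {"deltas": "1 0 0 0 0 0 -0.12; 1 0 0 0 0 0 -0.12; 1 0 0 0 0 0 -0.12; 1 0 0 0 0 0 -0.12; 1 0 0 0 0 0 -0.12; 1 0 0 0 0 0 -0.12; 1 0 0 0 0 0 -0.12; 1 0 0 0 0 0 -0.12"}}

```text
time_s: 1.87
position: [0.211, -0.5079, 0.2313]
tool_rot: [[0.209, 0.978, -0.0], [0.978, -0.209, -0.0], [-0.0, -0.0, -1.0]]
ft_force: [-0.5, 0.0, -0.5]
grip_width: 0.0853
gripper_force: 0.0
```

Request:
{"method": "servo_tool", "body": {"deltas": "1 0 0 0 0 0 -0.12; 1 0 0 0 0 0 -0.12; 1 0 0 0 0 0 -0.1; 1 27 27 4 0 0 0; 1 27 27 4 0 0 0; 1 27 27 4 0 0 0; 1 27 27 4 0 0 0; 1 27 27 4 0 0 0"}}

```text
time_s: 2.53
position: [0.3292, -0.3558, 0.2113]
tool_rot: [[-0.122, 0.993, 0.0], [0.993, 0.122, -0.0], [-0.0, 0.0, -1.0]]
ft_force: [0.2, -1.4, -0.1]
grip_width: 0.0853
gripper_force: 0.0
```

Request:
{"method": "servo_tool", "body": {"deltas": "1 27 27 4 0 0 0; 1 27 27 4 0 0 0; 1 27 27 4 0 0 0; 1 27 27 4 0 0 0; 1 27 27 4 0 0 0; 1 27 27 4 0 0 0; 1 27 27 4 0 0 0; 1 27 27 4 0 0 0"}}

```text
time_s: 3.2
position: [0.5173, -0.1147, 0.1793]
tool_rot: [[-0.123, 0.992, 0.0], [0.992, 0.123, -0.0], [-0.0, 0.0, -1.0]]
ft_force: [0.5, -1.0, 0.0]
grip_width: 0.0854
gripper_force: 0.0
```

Request:
{"method": "servo_tool", "body": {"deltas": "1 27 27 4 0 0 0; 1 27 27 4 0 0 0; 1 20 20 0 0 0 0; 1 0 0 0 0 0 0; 1 0 0 0 0 0 0"}}

```text
time_s: 3.62
position: [0.5811, -0.0328, 0.1709]
tool_rot: [[-0.125, 0.992, -0.0], [0.992, 0.125, -0.0], [0.0, -0.0, -1.0]]
ft_force: [-0.4, 0.2, 0.4]
grip_width: 0.0853
gripper_force: 0.0
```

Request:
{"method": "servo_tool", "body": {"deltas": "1 3 13 20 0 0 0; 1 0 0 22 0 0 0; 1 0 0 20 0 0 0; 0 0 0 0 0 0 0; 0 0 0 0 0 0 0; 0 0 0 0 0 0 0; 0 0 0 0 0 0 0; 0 0 0 0 0 0 0", "newtons": 30}}

```text
time_s: 4.28
position: [0.5936, -0.0297, 0.1107]
tool_rot: [[-0.122, 0.992, 0.002], [0.992, 0.122, -0.001], [-0.001, 0.002, -1.0]]
ft_force: [-0.2, 0.5, 0.8]
grip_width: 0.0256
gripper_force: 0.0
```

Request:
{"method": "servo_tool", "body": {"deltas": "0 0 0 0 0 0 0; 0 0 0 0 0 0 0"}}

```text
time_s: 4.45
position: [0.5937, -0.0297, 0.1108]
tool_rot: [[-0.123, 0.992, 0.002], [0.992, 0.123, -0.001], [-0.001, 0.002, -1.0]]
ft_force: [-1.2, -1.6, 7.0]
grip_width: 0.023
gripper_force: 29.5
```

Request:
{"method": "servo_tool", "body": {"deltas": "0 0 -8 0 0 0 0; 0 0 -16 0 0 0 0; 0 0 -18 0 0 0 0; 0 0 -18 0 0 0 0; 0 0 -18 0 0 0 0; 0 0 -18 0 0 0 0; 0 0 -16 0 0 0 0; 0 0 -8 0 0 0 0"}}

```text
time_s: 5.12
position: [0.4745, -0.0439, 0.1109]
tool_rot: [[-0.122, 0.993, 0.006], [0.993, 0.122, -0.0], [-0.001, 0.006, -1.0]]
ft_force: [41.5, 15.4, -11.8]
grip_width: 0.0224
gripper_force: 30.6
```

Request:
{"method": "servo_tool", "body": {"deltas": "0 0 0 0 0 0 0; 0 0 -2 0 0 0 0; 0 0 0 0 0 0 0"}}

```text
time_s: 5.37
position: [0.4749, -0.0438, 0.1108]
tool_rot: [[-0.122, 0.992, 0.008], [0.993, 0.122, 0.001], [-0.0, 0.008, -1.0]]
ft_force: [10.8, 7.6, 2.1]
grip_width: 0.023
gripper_force: 32.8
```

Request:
{"method": "servo_tool", "body": {"deltas": "1 0 0 0 0 0 0; 1 0 0 0 0 0 0; 1 0 0 0 0 0 0; 1 0 0 0 0 0 0; 1 0 0 -30 0 0 0; 1 0 0 -35 0 0 0; 1 -30 -2 -4 0 0 0; 1 -40 -3 0 0 0 0.02"}}

```text
time_s: 6.03
position: [0.4764, -0.1138, 0.1808]
tool_rot: [[-0.107, 0.994, 0.004], [0.994, 0.107, -0.002], [-0.002, 0.004, -1.0]]
ft_force: [1.5, -0.0, -0.8]
grip_width: 0.0856
gripper_force: 0.0
```

Request:
{"method": "servo_tool", "body": {"deltas": "1 -40 -3 0 0 0 0; 1 -40 -3 0 0 0 0; 1 -40 -3 0 0 0 0; 1 -40 -3 0 0 0 0; 1 -40 -3 0 0 0 0; 1 -40 -4 0 0 0 0; 1 0 0 0 0 0 0; 1 0 0 0 0 0 0"}}

```text
time_s: 6.7
position: [0.4808, -0.3568, 0.1775]
tool_rot: [[-0.1, 0.995, -0.001], [0.995, 0.1, 0.001], [0.001, -0.001, -1.0]]
ft_force: [-0.0, 1.2, 0.2]
grip_width: 0.0855
gripper_force: 0.0
```

Run:
```python
from h import *
for c in("top","scene"):
    p=shot(c);W,C,U=cloud(p);x,y,z=W.T
    if c=="top": I=cv2.cvtColor(p["img"],cv2.COLOR_RGB2BGR)[130:260,150:410];cv2.imwrite("pics/top2.png",cv2.resize(I,None,fx=3,fy=3,interpolation=cv2.INTER_CUBIC))
    else: save(p,"scene2.png")
    cs=np.array([.6385,-.022]);a=np.deg2rad(7);R=np.array([[np.cos(a),-np.sin(a)],[np.sin(a),np.cos(a)]])
    B=(W[:,:2]-cs)@R
    # runners/end walls
    for lo,hi in((.1,.108),(.085,.096)):
        m=(abs(B[:,0])<.085)&(abs(B[:,1])<.16)&(z>lo)&(z<hi);q=B[m]
        if len(q):print(c,lo,len(q),q.min(0).round(3),q.max(0).round(3),[np.percentile(q[:,1],k).round(3) for k in(1,25,75,99)])
    for n in("nut1",):
        for d in env.spot_in(n,p):
            w=pt(p,d["bbox"][:2]);print(n,round(d["conf"],2),((w[:2]-cs)@R).round(3),w.round(3))
    for n in("lid_knob","scoop_grip","scoop_lip"):
        for d in env.spot_point(n,p)[:2]:print(n,round(d["conf"],2),np.round(d["uv"]),pt(p,d["uv"]).round(3))
s=env.observe();print(s["time_s"],s["position"],s["q"])
```

```text
top 0.1 454 [-0.085 -0.139] [0.062 0.137] [np.float64(-0.139), np.float64(-0.087), np.float64(0.071), np.float64(0.137)]
top 0.085 461 [-0.085 -0.137] [0.064 0.132] [np.float64(-0.134), np.float64(-0.122), np.float64(0.106), np.float64(0.132)]
nut1 0.58 [0.029 0.019] [0.665 0.    0.07 ]
nut1 0.55 [-0.013  0.078] [0.616 0.053 0.045]
nut1 0.49 [0.009 0.048] [0.641 0.027 0.058]
nut1 0.46 [0.022 0.073] [0.651 0.053 0.053]
nut1 0.38 [-0.029  0.047] [0.604 0.021 0.06 ]
lid_knob 0.84 [282. 209.] [ 0.478 -0.05   0.134]
scoop_grip 0.71 [366. 205.] [ 0.462 -0.252  0.493]
scoop_lip 0.78 [350. 207.] [ 0.487 -0.306 -0.001]
scene 0.1 495 [-0.085 -0.138] [0.07 0.14] [np.float64(-0.137), np.float64(-0.075), np.float64(0.084), np.float64(0.139)]
scene 0.085 531 [-0.082 -0.138] [0.071 0.14 ] [np.float64(-0.133), np.float64(-0.092), np.float64(0.09), np.float64(0.139)]
nut1 0.61 [-0.022  0.086] [0.606 0.061 0.054]
nut1 0.56 [0.007 0.079] [0.636 0.057 0.051]
nut1 0.44 [-0.008  0.056] [0.624 0.032 0.054]
lid_knob 0.84 [239. 169.] [ 0.464 -0.056  0.106]
lid_knob 0.67 [252. 224.] [0.683 0.072 0.093]
scoop_grip 0.77 [164. 154.] [ 0.496 -0.352  0.118]
scoop_lip 0.58 [179. 176.] [ 0.492 -0.302  0.012]
7.2 [ 0.48167396 -0.35467077  0.17846807] [-4.76937319e+01  2.89305737e+01  7.13942205e+01 -2.24494380e-04
  7.96685452e+01 -5.36318866e+01]
```

View pics/top2.png

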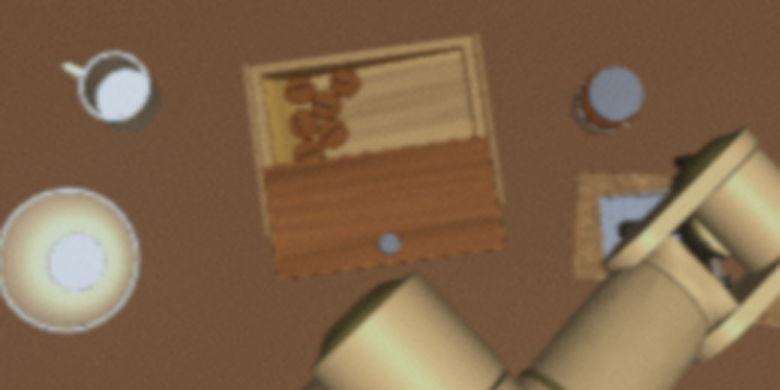

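Request:
{"method": "servo_tool", "body": {"deltas": "1 0 7 25 0 0 0.03; 1 0 0 25 0 0 0; 1 0 0 25 0 0 0; 1 0 0 22 0 0 0; 0 0 0 0 0 0 0; 0 0 0 0 0 0 0; 0 0 0 0 0 0 0; 0 0 0 0 0 0 0", "newtons": 80}}

```text
time_s: 7.87
position: [0.4891, -0.355, 0.0831]
tool_rot: [[-0.073, 0.997, 0.002], [0.997, 0.073, -0.002], [-0.002, 0.002, -1.0]]
ft_force: [-0.1, 0.2, 0.9]
grip_width: 0.0388
gripper_force: 0.0
```

Request:
{"method": "servo_tool", "body": {"deltas": "0 0 0 0 0 0 0; 0 0 0 0 0 0 0; 0 0 0 0 0 0 0; 0 0 0 0 0 0 0; 0 0 0 -20 0 0 0; 0 0 0 -35 0 0 0; 0 0 0 -40 0 0 0; 0 0 0 -40 0 0 0"}}

```text
time_s: 8.53
position: [0.488, -0.3539, 0.2177]
tool_rot: [[-0.073, 0.997, -0.001], [0.997, 0.073, 0.001], [0.001, -0.001, -1.0]]
ft_force: [0.3, -0.0, -0.9]
grip_width: 0.0169
gripper_force: 77.9
```

Run:
```python
from h import *
for c in("top","scene"):
    p=shot(c);W,C,U=cloud(p)
    s=env.observe();L=(W-s["position"])@s["tool_rot"]*1000
    m=(abs(L[:,0])<80)&(abs(L[:,1])<65)&(L[:,2]>25)&(L[:,2]<95)
    q=L[m];print(c,len(q),q.min(0).round(),q.max(0).round(),np.percentile(q,[3,97],axis=0).round())
    f=q[q[:,2]>68];print("floor",len(f),np.percentile(f,[1,50,99],axis=0).round(1))
    for n in("scoop_lip","scoop_grip","scoop"):
        for d in env.spot_point(n,p)[:1]:
            zz={"scoop_lip":78.5,"scoop":78.5,"scoop_grip":-15}[n];w=pt(p,d["uv"],s["position"][2]-zz/1000)
            print(n,round(d["conf"],2),((w-s["position"])@s["tool_rot"]*1000).round(1))
I=cv2.cvtColor(p["img"],cv2.COLOR_RGB2BGR)[60:240,80:300];cv2.imwrite("pics/s3.png",cv2.resize(I,None,fx=3,fy=3))
```

```text
top 136 [-23. -29.  41.] [51. 41. 93.] [[-12. -18.  59.]
 [ 50.  41.  91.]]
floor 125 [[-19.3 -28.2  70.3]
 [ 32.1  25.   84.8]
 [ 51.   40.5  92.5]]
scoop_lip 0.59 [ 62.3 -17.1  77.7]
scoop_grip 0.52 [ -1.5   3.  -15. ]
scoop 0.66 [ 5.4 -2.7 78.4]
scene 608 [-54. -52.  27.] [52. 52. 82.] [[-46. -47.  35.]
 [ 46.  49.  78.]]
floor 318 [[-45.8 -46.4  68.1]
 [  8.8  -9.8  72.4]
 [ 49.2  46.   79.7]]
scoop_lip 0.91 [58.1  9.2 78.6]
scoop_grip 0.64 [ 11.4   5.4 -15. ]
scoop 0.76 [ 2.8  0.7 78.5]
```

View pics/s3.png

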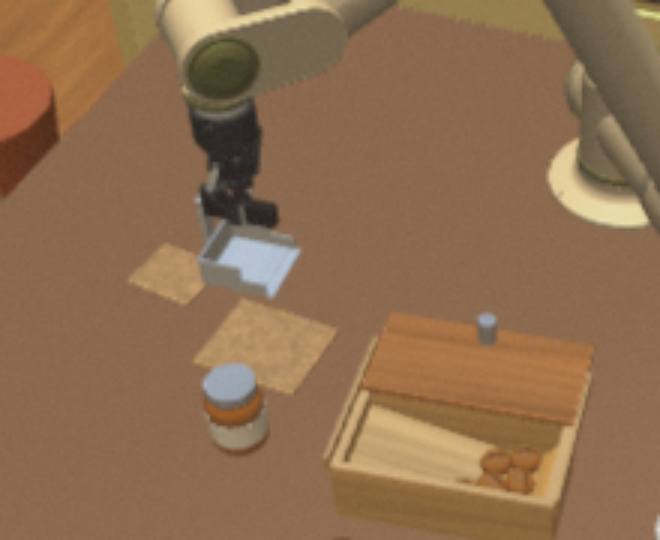

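The crop shows the scoop held level with its nose towards the box, its centre within about 2 mm of the TCP, and the nuts gathered at the right end.

Request:
{"method": "servo_tool", "body": {"deltas": "0 0 0 0 0 0 -0.05; 0 15 10 0 0 0 0; 0 28 19 0 0 0 0; 0 28 19 0 0 0 0; 0 28 19 0 0 0 0; 0 28 19 0 0 0 0; 0 28 19 0 0 0 0; 0 28 19 0 0 0 0"}}

```text
time_s: 9.6
position: [0.5894, -0.1559, 0.2151]
tool_rot: [[-0.123, 0.992, -0.002], [0.992, 0.123, 0.001], [0.001, -0.002, -1.0]]
ft_force: [0.5, -0.3, -1.6]
grip_width: 0.0166
gripper_force: 78.0
```

Request:
{"method": "servo_tool", "body": {"deltas": "0 28 19 0 0 0 0; 0 28 19 0 0 0 0; 0 28 19 0 0 0 0; 0 11 9 0 0 0 0; 0 0 0 0 0 -0.09 0; 0 0 0 0 0 -0.09 0; 0 0 0 0 0 -0.1 0; 0 0 0 0 0 0 0"}}

```text
time_s: 10.27
position: [0.6423, -0.053, 0.2147]
tool_rot: [[-0.122, 0.992, 0.032], [0.953, 0.126, -0.277], [-0.278, -0.003, -0.96]]
ft_force: [-0.6, 0.3, -2.0]
grip_width: 0.0175
gripper_force: 78.2
```

```bash
cat >> h.py <<'E'
CS=np.array([.6385,-.022]);A=np.deg2rad(7);RB=np.array([[np.cos(A),-np.sin(A)],[np.sin(A),np.cos(A)]])
def st(lip=None,phi=None):
    """scoop state in box frame; with a target lip (by,z mm) and nose-down phi: shift left in tool axes, turn left"""
    s=env.observe();R=s["tool_rot"];P=s["position"]
    B=np.eye(3);B[:2,:2]=RB
    p=(P-np.r_[CS,0])@B*1000;l=p+B.T@R@[49,0,78.5]
    print("t",s["time_s"],"tcp",p.round(1),"lip",l.round(1),"phi",np.rad2deg(np.arcsin(-R[2,0])).round(1),
     "yaw",np.rad2deg(np.arctan2(R[1,0],R[0,0])).round(1),"roll",R[2,1].round(3),"F",np.round(s["ft_force"],1),"w",s["grip_width"])
    if lip is not None:
        f=np.deg2rad(phi);t=np.r_[0,lip[0]-49*np.cos(f)+78.5*np.sin(f),lip[1]+49*np.sin(f)+78.5*np.cos(f)]
        print("shift(tool,mm)",(R.T@B@(t-p)).round(1),"turn y",(np.arcsin(-R[2,0])-f).round(3))
E
python3 -c "
from h import *
st((-8,43),16)"
```

```text
t 10.2667 tcp [  0.  -31.2 214.7] lip [ -0.4  -6.  125.7] phi 16.2 yaw 97.3 roll -0.003 F [-0.6  0.3 -2. ] w 0.017452394854849857
shift(tool,mm) [20.9  0.2 80.1] turn y 0.003
```

Request:
{"method": "servo_tool", "body": {"deltas": "0 5 0 20 0 0 0; 0 5 0 20 0 0 0; 0 5 0 20 0 0 0; 0 4 0 12 0 0 0; 0 1 0 5 0 0 0; 0 0 0 0 0 0 0"}}

```text
time_s: 10.77
position: [0.6427, -0.0579, 0.1351]
tool_rot: [[-0.118, 0.993, 0.03], [0.954, 0.122, -0.272], [-0.274, -0.003, -0.962]]
ft_force: [0.7, -0.4, -1.6]
grip_width: 0.0171
gripper_force: 78.2
```

```bash
python3 -c "
from h import *
st((-8,42),16)"
```

```text
t 10.7667 tcp [ -0.2 -36.1 135.1] lip [ -0.5 -10.5  46.2] phi 15.9 yaw 97.0 roll -0.003 F [ 0.7 -0.4 -1.6] w 0.01708258580165404
shift(tool,mm) [3.7 0.3 3.3] turn y -0.002
```

Request:
{"method": "servo_tool", "body": {"deltas": "0 0.5 0 2 0 0 0; 0 0 0 0 0 0 0"}}

```text
time_s: 10.93
position: [0.6435, -0.0576, 0.1354]
tool_rot: [[-0.117, 0.993, 0.035], [0.954, 0.122, -0.274], [-0.276, 0.001, -0.961]]
ft_force: [0.0, -0.5, -2.5]
grip_width: 0.0168
gripper_force: 78.2
```

Request:
{"method": "servo_tool", "body": {"deltas": "0 0.5 0 2 0 0 0; 0 0 0 0 0 0 0"}}

```text
time_s: 11.1
position: [0.6433, -0.0574, 0.133]
tool_rot: [[-0.118, 0.992, 0.034], [0.954, 0.123, -0.274], [-0.276, 0.001, -0.961]]
ft_force: [-0.8, 0.3, -1.0]
grip_width: 0.017
gripper_force: 78.2
```

Request:
{"method": "servo_tool", "body": {"deltas": "0 0.5 0 1.5 0 0 0; 0 0 0 0 0 0 0"}}

```text
time_s: 11.27
position: [0.6432, -0.0572, 0.1311]
tool_rot: [[-0.118, 0.992, 0.034], [0.954, 0.123, -0.274], [-0.276, 0.0, -0.961]]
ft_force: [0.0, -0.1, -2.2]
grip_width: 0.0169
gripper_force: 78.2
```

```bash
python3 -c "
from h import *
st((82,18),16)"
```

```text
t 11.2667 tcp [  0.4 -35.5 131.1] lip [  0.3 -10.1  42.1] phi 16.0 yaw 97.1 roll 0.0 F [ 0.  -0.1 -2.2] w 0.016909226931512852
shift(tool,mm) [95.1 -0.3 -2.3] turn y 0.001
```

Request:
{"method": "servo_tool", "body": {"deltas": "0 10 0 0.5 0 0 0; 0 12 0 0 0 0 0; 0 12 0 0 0 0 0; 0 12 0 -0.5 0 0 0; 0 12 0 -0.5 0 0 0; 0 12 0 -0.5 0 0 0; 0 10 0 0 0 0 0; 0 0 0 0 0 0 0"}}

```text
time_s: 11.93
position: [0.6338, 0.0214, 0.1102]
tool_rot: [[-0.12, 0.992, 0.036], [0.953, 0.125, -0.275], [-0.277, 0.001, -0.961]]
ft_force: [1.7, -0.2, 4.0]
grip_width: 0.0171
gripper_force: 79.1
```

```bash
python3 -c "
from h import *
st((82,18.5),16)
for c in('top','scene'):
    p=shot(c)
    for d in env.spot_in('nut1',p): 
        w=pt(p,d['bbox'][:2]);print(c,round(d['conf'],2),((w[:2]-CS)@RB).round(3),w[2].round(3))
    J=p['img'][130:230,205:335] if c=='top' else p['img'][160:260,170:300]
    cv2.imwrite('pics/%s4.png'%c,cv2.resize(J[...,::-1],None,fx=3,fy=3,interpolation=cv2.INTER_CUBIC))
a=np.hstack([cv2.imread('pics/top4.png'),cv2.imread('pics/scene4.png')]);cv2.imwrite('pics/both4.png',a)
"
```

```text
t 11.9333 tcp [  0.7  43.7 110.2] lip [ 0.7 69.  21.2] phi 16.1 yaw 97.2 roll 0.001 F [ 1.7 -0.2  4. ] w 0.017144948868650884
shift(tool,mm) [13.1 -0.6 -0.9] turn y 0.001
scene 0.49 [0.014 0.078] 0.047
scene 0.44 [-0.     0.097] 0.07
scene 0.4 [0.025 0.052] 0.064
```

View pics/both4.png

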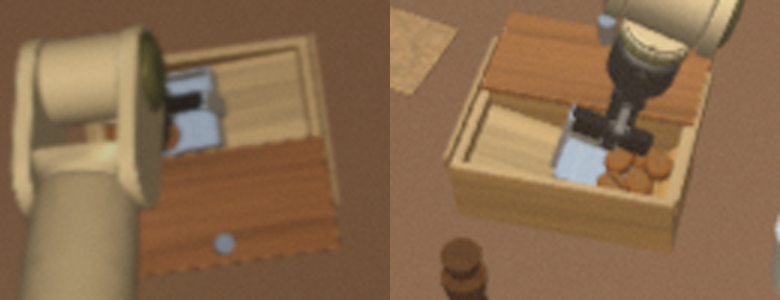

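Request:
{"method": "servo_tool", "body": {"deltas": "0 5 0 -0.5 0 0 0; 0 5 0 -0.5 0 0 0; 0 3 0 -0.5 0 0 0; 0 0 0 0 0 0 0; 0 0 0 0 0 0 0"}}

```text
time_s: 12.55
position: [0.6334, 0.0291, 0.1107]
tool_rot: [[-0.117, 0.992, 0.038], [0.952, 0.123, -0.28], [-0.283, 0.003, -0.959]]
ft_force: [-1.3, -8.4, 16.7]
grip_width: 0.017
gripper_force: 81.0
```

```bash
python3 -c "
from h import *
st((82,18.5),16)
k=[(82,18.5,16),(87,23.5,12),(92,29,8),(97,34.5,4),(102,40,0),(107,47,-4),(111,54,-9),(112,68,-13),(112,85,-17),(112,115,-20)]
T=lambda a,b,p:np.array([a-49*np.cos(p)+78.5*np.sin(p),b+49*np.sin(p)+78.5*np.cos(p)])
for (a,b,p),(c,d,q) in zip(k,k[1:]):
    p,q=np.deg2rad([p,q]);D=T(c,d,q)-T(a,b,p)
    print(np.round([D@[np.cos(p),-np.sin(p)],D@[-np.sin(p),-np.cos(p)],p-q],2))
"
```

```text
t 12.55 tcp [  1.1  51.4 110.7] lip [ 1.4 76.2 21.5] phi 16.4 yaw 97.0 roll 0.003 F [-1.3 -8.4 16.7] w 0.01695170384341593
shift(tool,mm) [ 5.9 -1.1  1.6] turn y 0.008
[-1.93 -2.58  0.07]
[-1.61 -2.81  0.07]
[-1.17 -2.53  0.07]
[-0.75 -2.23  0.07]
[-0.36 -3.39  0.07]
[-2.18 -2.13  0.09]
[ -2.18 -10.06   0.07]
[ -1.53 -12.96   0.07]
[  4.73 -26.02   0.05]
```

Request:
{"method": "servo_tool", "body": {"deltas": "0 4 0 0 0 0 0; 0 3 0 0 0 0 0; 0 0 0 0 0 0 0; 0 -1.9 0 -2.6 0 0.07 0; 0 -1.6 0 -2.8 0 0.07 0; 0 -1.2 0 -2.5 0 0.07 0; 0 -0.7 0 -2.2 0 0.07 0; 0 0 0 0 0 0 0"}}

```text
time_s: 13.22
position: [0.6316, 0.033, 0.1163]
tool_rot: [[-0.119, 0.993, -0.002], [0.993, 0.119, 0.002], [0.002, -0.001, -1.0]]
ft_force: [-0.0, -1.1, -2.3]
grip_width: 0.0169
gripper_force: 79.9
```

```bash
python3 -c "
from h import *
st((107,47),-4)
p=shot('scene');J=p['img'][160:260,170:300]
for d in env.spot_in('nut1',p):
    w=pt(p,d['bbox'][:2]);print(round(d['conf'],2),((w[:2]-CS)@RB).round(3),w[2].round(3))
cv2.imwrite('pics/s5.png',cv2.resize(J[...,::-1],None,fx=4,fy=4,interpolation=cv2.INTER_CUBIC))
"
```

```text
t 13.2167 tcp [-1.000e-01  5.540e+01  1.163e+02] lip [-1.000e-01  1.046e+02  3.790e+01] phi -0.1 yaw 96.9 roll -0.001 F [-0.  -1.1 -2.3] w 0.016896394042136827
shift(tool,mm) [-2.8  0.1 -5.6] turn y 0.068
0.55 [-0.008  0.065] 0.062
0.54 [0.004 0.106] 0.097
0.37 [0.027 0.09 ] 0.076
```

View pics/s5.png

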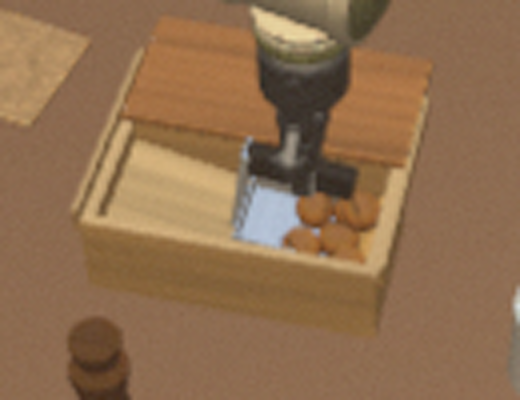

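The crop shows the scoop level with about five nuts at its nose. I'll tip it nose up along the ramp and lift.

Request:
{"method": "servo_tool", "body": {"deltas": "0 -1.5 0 -5 0 0.07 0; 0 -2 0 -4 0 0.09 0; 0 -2 0 -9 0 0.07 0; 0 -1.5 0 -13 0 0.07 0; 0 4 0 -20 0 0.05 0; 0 6 0 -20 0 0 0; 0 6 0 -20 0 0 0; 0 0 0 0 0 0 0"}}

```text
time_s: 13.98
position: [0.6347, 0.0194, 0.2117]
tool_rot: [[-0.117, 0.992, -0.037], [0.933, 0.123, 0.337], [0.339, 0.005, -0.941]]
ft_force: [0.6, -0.3, -1.3]
grip_width: 0.0169
gripper_force: 79.9
```

```bash
python3 -c "
from h import *
st()
p=shot('scene');J=p['img'][140:260,170:320]
for d in env.spot_in('nut1',p):
    w=pt(p,d['bbox'][:2]);print(round(d['conf'],2),((w[:2]-CS)@RB).round(3),w[2].round(3))
cv2.imwrite('pics/s6.png',cv2.resize(J[...,::-1],None,fx=4,fy=4,interpolation=cv2.INTER_CUBIC))
"
```

```text
t 13.9833 tcp [  1.3  41.5 211.7] lip [  1.5 114.3 154.4] phi -19.8 yaw 97.1 roll 0.005 F [ 0.6 -0.3 -1.3] w 0.016915275506755503
0.6 [0.035 0.028] 0.179
0.59 [-0.01   0.076] 0.166
0.47 [0.03  0.061] 0.173
```

View pics/s6.png

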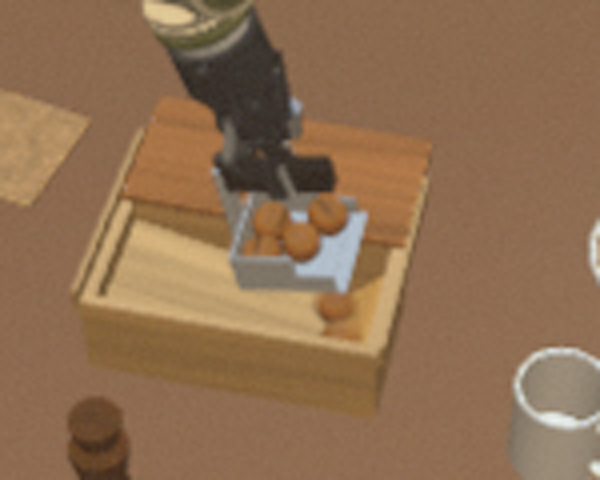

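Four nuts are in the scoop and two are left in the box, at crop (335,305) and (340,330). I'll carry these four to the bowl.

Request:
{"method": "servo_tool", "body": {"deltas": "0 0 0 0 0.02 0 -0.055; 0 0 0 0 0.027 0 -0.075; 0 0 0 0 0.027 0 -0.075; 0 0 0 0 0.027 0 -0.075; 0 0 0 0 0.027 0 -0.075; 0 0 0 0 0.008 0 -0.02; 0 10 0.5 4.5 0 0 0; 0 20 1 9 0 0 0"}}

```text
time_s: 14.75
position: [0.6187, 0.048, 0.2044]
tool_rot: [[-0.465, 0.869, -0.171], [0.816, 0.495, 0.298], [0.343, -0.001, -0.939]]
ft_force: [0.4, 0.4, -2.4]
grip_width: 0.017
gripper_force: 79.9
```

Request:
{"method": "servo_tool", "body": {"deltas": "0 28 1.5 12.7 0 0 0; 0 30 1.5 13.6 0 0 0; 0 30 1.5 13.6 0 0 0; 0 30 1.5 13.6 0 0 0; 0 30 1.5 13.6 0 0 0; 0 28 1.5 12.7 0 0 0; 0 20 1 9 0 0 0; 0 10 1 4.5 0 0 0"}}

```text
time_s: 15.42
position: [0.5129, 0.2521, 0.1885]
tool_rot: [[-0.468, 0.867, -0.172], [0.814, 0.499, 0.297], [0.344, -0.001, -0.939]]
ft_force: [0.6, 0.2, -1.8]
grip_width: 0.0169
gripper_force: 79.9
```

Request:
{"method": "servo_tool", "body": {"deltas": "0 5 0 2 0 0 0; 0 0 0 0 0 0 0; 0 0 0 0 0 0 0"}}

```text
time_s: 15.67
position: [0.5135, 0.2535, 0.1888]
tool_rot: [[-0.468, 0.867, -0.17], [0.815, 0.498, 0.297], [0.342, 0.001, -0.94]]
ft_force: [0.1, 0.5, -2.9]
grip_width: 0.0166
gripper_force: 79.9
```

```bash
cat > dump.py <<'E'
from h import *
s=env.observe();R=s["tool_rot"];l=s["position"]+R@[.049,0,.0785]
n=R[:2,0]/np.linalg.norm(R[:2,0]);y=R[:2,1]
def plan(bc=np.array([.4655,.3385])):
    e=l[:2]-bc;print(s["time_s"],s["position"].round(4),"lip rel bowl: n %.0f y %.0f z %.0f"%(e@n*1e3,e@y*1e3,l[2]*1e3),"phi",np.rad2deg(np.arcsin(-R[2,0])).round(1),"roll",R[2,1].round(3))
    return e@n*1e3,l[2]*1e3,np.rad2deg(np.arcsin(-R[2,0]))
def rows(k):
    T=lambda a,b,p:np.array([a-49*np.cos(p)+78.5*np.sin(p),b+49*np.sin(p)+78.5*np.cos(p)])
    for (a,b,p),(c,d,q) in zip(k,k[1:]):
        p,q=np.deg2rad([p,q]);D=T(c,d,q)-T(a,b,p)
        print(np.round([D@[np.cos(p),-np.sin(p)],D@[-np.sin(p),-np.cos(p)],p-q],2))
E
python3 -c "
from dump import *
k=plan();rows([k,(-25,118,-14),(-25,112,-8),(-25,105,-2),(-25,98,4),(-25,92,10),(-25,86,16),(-25,82,22),(-25,78,28),(-25,76,34),(-25,74,40),(-25,73,46),(-25,73,52)])
print(s['q'])
p=shot('scene')
for d in env.spot_in('nut1',p): print(round(d['conf'],2),np.round(d['bbox']),pt(p,d['bbox'][:2]).round(3))
"
```

```text
15.6667 [0.5135 0.2535 0.1888] lip rel bowl: n -25 y -1 z 132 phi -20.0 roll 0.001
[ 3.5   8.17 -0.1 ]
[ 7.02  1.13 -0.1 ]
[ 7.5   2.24 -0.1 ]
[ 8.23  2.3  -0.1 ]
[ 8.89  1.29 -0.1 ]
[ 9.52  1.22 -0.1 ]
[ 9.58 -0.85 -0.1 ]
[ 9.97 -0.98 -0.1 ]
[ 9.41 -2.93 -0.1 ]
[ 9.59 -3.03 -0.1 ]
[ 9.12 -3.93 -0.1 ]
[ 8.47 -4.69 -0.1 ]
[  6.02510316  27.88406382  74.19001289  18.29670593  86.44625433
 -26.3369868 ]
0.5 [313. 202.   8.   4.] [0.547 0.249 0.13 ]
0.44 [320. 196.   8.   9.] [0.521 0.268 0.14 ]
0.41 [321. 188.  10.   8.] [0.49  0.262 0.145]
0.4 [254. 215.   9.  12.] [0.61  0.054 0.05 ]
0.39 [312. 194.   7.   6.] [0.522 0.239 0.138]
```

Request:
{"method": "servo_tool", "body": {"deltas": "0 3.5 0 8 0 -0.1 0; 0 7 0 1 0 -0.1 0; 0 7.5 0 2 0 -0.1 0; 0 8 0 2.5 0 -0.1 0; 0 9 0 1.5 0 -0.1 0; 0 9.5 0 1 0 -0.1 0; 0 9.5 0 -1 0 -0.1 0; 0 10 0 -1 0 -0.1 0"}}

```text
time_s: 16.43
position: [0.4808, 0.3115, 0.1729]
tool_rot: [[-0.445, 0.868, 0.221], [0.78, 0.497, -0.379], [-0.439, 0.004, -0.898]]
ft_force: [0.2, 0.1, -1.8]
grip_width: 0.0167
gripper_force: 80.0
```

Request:
{"method": "servo_tool", "body": {"deltas": "0 9.5 0 -3 0 -0.1 0; 0 9.5 0 -3 0 -0.1 0; 0 9 0 -4 0 -0.1 0; 0 8.5 0 -4.5 0 -0.1 0; 0 0 0 0 0 0 0; 0 0 0 0 0 0 0; 0 0 0 0 0 0 0; 0 0 0 0 0 0 0"}}

```text
time_s: 17.1
position: [0.4619, 0.344, 0.1644]
tool_rot: [[-0.327, 0.868, 0.374], [0.575, 0.497, -0.65], [-0.75, 0.002, -0.661]]
ft_force: [-0.0, -0.4, -1.2]
grip_width: 0.0168
gripper_force: 80.1
```

```bash
python3 -c "
from dump import *
plan();print(s['q'],s['ft_force'])
p=shot('scene');save(p,'s7.png')
for d in env.spot_in('nut1',p): print(round(d['conf'],2),np.round(d['bbox']),pt(p,d['bbox'][:2]).round(3))
J=p['img'][120:280,250:450];cv2.imwrite('pics/s7.png',cv2.resize(J[...,::-1],None,fx=3,fy=3,interpolation=cv2.INTER_CUBIC))
"
```

```text
17.1 [0.4619 0.344  0.1644] lip rel bowl: n -20 y -0 z 76 phi 48.6 roll 0.002
[ 43.66704439  37.48681841  73.47491817 -46.9316535   85.99634822
  24.78957188] [-0.01212527 -0.3549889  -1.20646493]
0.41 [343. 208.   2.   4.] [0.455 0.348 0.031]
0.4 [254. 216.  10.  12.] [0.615 0.055 0.049]
```

View pics/s7.png

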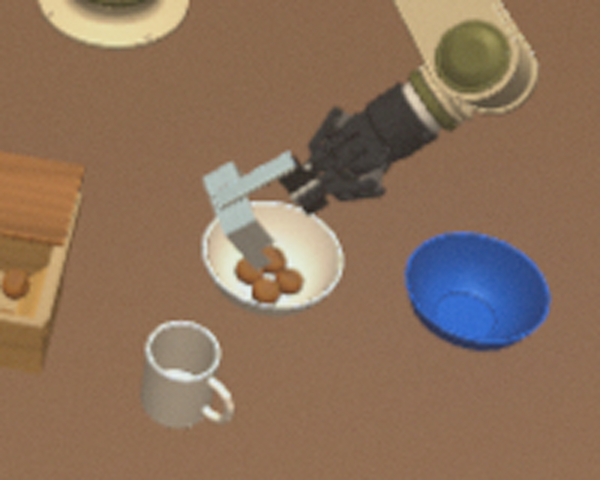

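Four nuts lie in the white bowl and the scoop is empty. I'll raise it, level it and go back to the mat.

Request:
{"method": "servo_tool", "body": {"deltas": "0 -22 0 -20 0 0 0; 0 -23 0 -20 0 0 0; 0 -23 0 -20 0 0 0; 0 0 0 0 0 0.12 0; 0 0 0 0 0 0.12 0; 0 0 0 0 0 0.12 0; 0 0 0 0 0 0.12 0; 0 0 0 0 0 0.12 0"}}

```text
time_s: 17.87
position: [0.4611, 0.3448, 0.2559]
tool_rot: [[-0.483, 0.867, 0.124], [0.842, 0.498, -0.208], [-0.242, 0.004, -0.97]]
ft_force: [0.1, -0.7, -2.1]
grip_width: 0.0171
gripper_force: 79.9
```

Request:
{"method": "servo_tool", "body": {"deltas": "0 0 0 0 0 0.12 0; 0 0 0 0 0 0.125 0; 0 0 0 0 0 0 0.11; 0 0 0 0 0 0 0.11; 0 0 0 0 0 0 0.11; 0 0 0 0 0 0 0.11; 0 0 0 0 0 0 0; 0 0 0 0 0 0 0"}}

```text
time_s: 18.53
position: [0.461, 0.3444, 0.2547]
tool_rot: [[-0.084, 0.996, 0.004], [0.996, 0.084, -0.004], [-0.004, 0.004, -1.0]]
ft_force: [0.6, 0.5, -1.3]
grip_width: 0.0172
gripper_force: 80.0
```

```bash
python3 -c "
from h import *
st()
s=env.observe();print(s['position'])
p=shot('top');W,C,U=cloud(p);x,y,z=W.T
# whole mat: saturated tan pixels on the table
H=cv2.cvtColor(p['img'],cv2.COLOR_RGB2HSV)[U[:,1],U[:,0]].astype(int)
m=W[(abs(x-.49)<.11)&(abs(y+.35)<.095)&(abs(z)<.03)&(C[:,0]>125)];print('mat',len(m),rect(m))
l=W[(abs(x-.49)<.2)&(abs(y+.04)<.1)&(z>.118)&(z<.15)];print('knob',len(l),l.mean(0))
for n in('mat','lid_knob'):
  for d in env.spot_in(n,p)[:2]:print(n,round(d['conf'],2),np.round(d['bbox']),pt(p,d['bbox'][:2],.004 if n=='mat' else .13).round(4))
d=np.array([.489,-.355,.26])-s['position'];print((d@s['tool_rot']*1000).round(1))
"
```

```text
t 18.5333 tcp [-131.5  385.3  254.7] lip [-129.4  433.9  176. ] phi 0.2 yaw 94.8 roll 0.004 F [ 0.6  0.5 -1.3] w 0.017156917967327805
[0.46103668 0.34441999 0.25473278]
mat 1462 ((492.70074462890625, -349.0623779296875), (153.6977996826172, 133.3912353515625), 86.60909271240234)
knob 40 [ 0.47132731 -0.0420871   0.13696548]
mat 0.7 [413. 228.  28.  30.] [ 0.4062 -0.5336  0.004 ]
mat 0.56 [363. 205.  42.  31.] [ 0.4931 -0.3518  0.004 ]
lid_knob 0.77 [279. 200.  86.  51.] [ 0.5076 -0.0406  0.13  ]
[-699.3  -31.    -2.4]
```

Request:
{"method": "servo_tool", "body": {"deltas": "0 -20 -1 0 0 0 0; 0 -35 -1.5 0 0 0 0; 0 -38 -1.5 0 0 0 0; 0 -38 -1.5 0 0 0 0; 0 -38 -1.5 0 0 0 0; 0 -38 -1.5 0 0 0 0; 0 -38 -1.5 0 0 0 0; 0 -38 -1.5 0 0 0 0"}}

```text
time_s: 19.35
position: [0.4722, 0.0603, 0.2557]
tool_rot: [[-0.084, 0.996, 0.004], [0.996, 0.084, -0.004], [-0.005, 0.004, -1.0]]
ft_force: [0.1, 0.4, -1.2]
grip_width: 0.0167
gripper_force: 80.0
```

Request:
{"method": "servo_tool", "body": {"deltas": "0 -38 -2 0 0 0 0; 0 -38 -2 0 0 0 0; 0 -38 -2 0 0 0 0; 0 -38 -2 0 0 0 0; 0 -38 -2 0 0 0 0; 0 -38 -2 0 0 0 0; 0 -38 -2 0 0 0 0; 0 -38 -2 0 0 0 0"}}

```text
time_s: 20.02
position: [0.481, -0.2442, 0.257]
tool_rot: [[-0.083, 0.997, 0.004], [0.997, 0.083, -0.004], [-0.005, 0.003, -1.0]]
ft_force: [1.2, -1.0, -1.7]
grip_width: 0.0167
gripper_force: 80.0
```

Request:
{"method": "servo_tool", "body": {"deltas": "0 -38 -2 0 0 0 0; 0 -38 -2 0 0 0 0; 0 -20 -1 0 0 0 0; 0 0 0 40 0 0 0; 0 0 0 40 0 0 0; 0 0 0 40 0 0 0; 0 0 0 0 0 0 0; 0 0 0 0 0 0 0"}}

```text
time_s: 20.68
position: [0.4844, -0.3386, 0.1368]
tool_rot: [[-0.083, 0.997, 0.001], [0.997, 0.083, -0.002], [-0.002, 0.001, -1.0]]
ft_force: [0.6, -0.5, -0.8]
grip_width: 0.0169
gripper_force: 79.8
```

```bash
python3 -c "
from h import *
st()
s=env.observe();d=np.array([.490,-.353,.085])-s['position'];print(s['position'],(d@s['tool_rot']*1000).round(1))
"
```

```text
t 20.6833 tcp [-191.5 -295.5  136.8] lip [-189.6 -246.7   58.2] phi 0.1 yaw 94.8 roll 0.001 F [ 0.6 -0.5 -0.8] w 0.016879905404427183
[ 0.4843967  -0.33861933  0.13675765] [-14.7   4.3  51.8]
```

Request:
{"method": "servo_tool", "body": {"deltas": "0 -15 4 15 0 0 0; 0 0 0 20 0 0 0; 0 0 0 14 0 0 0; 0 0 0 3 0 0 0; 0 0 0 1.5 0 0 0; 0 0 0 0 0 0 0"}}

```text
time_s: 21.18
position: [0.4912, -0.3548, 0.0879]
tool_rot: [[-0.083, 0.997, 0.007], [0.997, 0.083, -0.008], [-0.009, 0.006, -1.0]]
ft_force: [-1.6, 0.8, 3.0]
grip_width: 0.0169
gripper_force: 80.7
```

Request:
{"method": "servo_tool", "body": {"deltas": "0 0 0 0 0 0 0; 1 0 0 0 0 0 0; 1 0 0 0 0 0 0; 1 0 0 0 0 0 0; 1 0 0 0 0 0 0; 1 0 0 0 0 0 0; 1 0 0 -25 0 0 0; 1 0 0 -40 0 0 0"}}

```text
time_s: 21.85
position: [0.4886, -0.3522, 0.1459]
tool_rot: [[-0.082, 0.997, -0.003], [0.997, 0.082, 0.002], [0.002, -0.002, -1.0]]
ft_force: [0.9, 0.2, 0.1]
grip_width: 0.0854
gripper_force: 0.0
```

Request:
{"method": "servo_tool", "body": {"deltas": "1 0 0 -36 0 0 -0.04; 1 30 2 0 0 0 0; 1 38 3 0 0 0 0; 1 38 3 0 0 0 0; 1 38 3 0 0 0 0; 1 38 3 0 0 0 0; 1 38 3 0 0 0 0; 1 38 3 0 0 0 0"}}

```text
time_s: 22.52
position: [0.4778, -0.0931, 0.1838]
tool_rot: [[-0.121, 0.993, 0.004], [0.993, 0.121, -0.004], [-0.005, 0.003, -1.0]]
ft_force: [0.6, -1.0, 0.5]
grip_width: 0.0853
gripper_force: 0.0
```

Request:
{"method": "servo_tool", "body": {"deltas": "1 38 3 0 0 0 0; 1 12 1 0 0 0 0; 1 0 0 0 0 0 0; 1 0 0 0 0 0 0"}}

```text
time_s: 22.85
position: [0.4764, -0.0448, 0.1836]
tool_rot: [[-0.123, 0.992, 0.004], [0.992, 0.123, -0.005], [-0.005, 0.003, -1.0]]
ft_force: [-0.2, -0.4, -0.4]
grip_width: 0.0856
gripper_force: 0.0
```

```bash
python3 -c "
from h import *
s=env.observe();d=np.array([.4748,-.0438,.110])-s['position'];print(s['position'],(d@s['tool_rot']*1000).round(1))
for c in('top','scene'):
    p=shot(c);W,C,U=cloud(p);x,y,z=W.T;q=(abs(x-.49)<.1)&(abs(y+.34)<.1)
    b=W[q&(z>.09)&(z<.13)&(C.max(1)<80)];print(c,'bar',len(b),rect(b),b.mean(0).round(3))
p=shot('scene');save(p,'s8.png')
for n in('scoop','jam_jar','mug','bowl'):
  for d in env.spot_point(n,p)[:2]:print(n,np.round(d['uv']),pt(p,d['uv'],.004).round(3))
"
```

```text
[ 0.47636642 -0.04475399  0.18361326] [ 1.5 -1.7 73.6]
top bar 134 ((490.51031494140625, -372.49896240234375), (17.925527572631836, 94.44844055175781), 4.402527809143066) [ 0.49  -0.373  0.112]
scene bar 151 ((497.2955322265625, -370.38458251953125), (20.88357162475586, 93.3536605834961), 5.343952655792236) [ 0.499 -0.37   0.107]
scoop [162. 176.] [ 0.509 -0.371  0.004]
scoop [159. 205.] [ 0.651 -0.31   0.004]
jam_jar [158. 208.] [ 0.667 -0.306  0.004]
mug [306. 252.] [0.669 0.27  0.004]
bowl [337. 213.] [0.46  0.331 0.004]
bowl [405. 225.] [0.435 0.579 0.004]
```

View pics/s8.png

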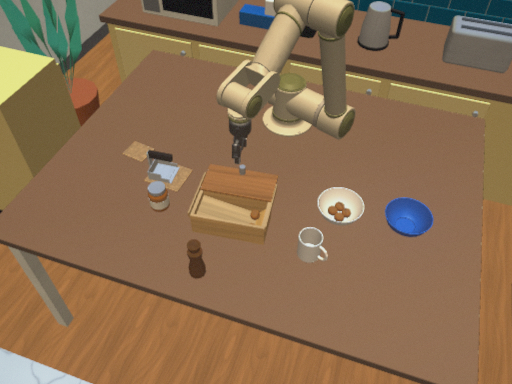

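The view shows four nuts in the bowl at (340,210), the other nuts in the box, and the scoop upright on its mat at (163,173), about 22 mm off centre. That is within the 40 mm allowed. Now I'll close the lid.

Request:
{"method": "servo_tool", "body": {"deltas": "1 1.5 -1.5 25 0 0 0; 1 0 0 25 0 0 0; 1 0 0 24 0 0 0; 0 0 0 0 0 0 0; 0 0 0 0 0 0 0; 0 0 0 0 0 0 0; 0 0 0 0 0 0 0; 0 0 0 0 0 0 0", "newtons": 40}}

```text
time_s: 23.87
position: [0.4753, -0.0439, 0.1106]
tool_rot: [[-0.122, 0.993, 0.006], [0.993, 0.122, -0.005], [-0.006, 0.005, -1.0]]
ft_force: [0.6, -0.1, -0.0]
grip_width: 0.0255
gripper_force: 0.0
```

Request:
{"method": "servo_tool", "body": {"deltas": "0 0 0 0 0 0 0; 0 0 0 0 0 0 0; 0 0 10 0 0 0 0; 0 0 20 0 0 0 0; 0 0 20 0 0 0 0; 0 0 20 0 0 0 0; 0 0 20 0 0 0 0; 0 0 18 0 0 0 0"}}

```text
time_s: 24.53
position: [0.583, -0.0311, 0.1108]
tool_rot: [[-0.122, 0.993, 0.004], [0.993, 0.122, -0.006], [-0.006, 0.003, -1.0]]
ft_force: [-5.0, -7.7, 5.9]
grip_width: 0.0232
gripper_force: 39.5
```

Request:
{"method": "servo_tool", "body": {"deltas": "0 0 6 0 0 0 0; 0 0 5 0 0 0 0; 0 0 3 0 0 0 0; 0 0 0 0 0 0 0; 0 0 0 0 0 0 0"}}

```text
time_s: 24.95
position: [0.5942, -0.0298, 0.1108]
tool_rot: [[-0.122, 0.993, 0.001], [0.993, 0.122, -0.006], [-0.006, 0.0, -1.0]]
ft_force: [-9.3, -5.5, 7.7]
grip_width: 0.0229
gripper_force: 40.1
```

Request:
{"method": "servo_tool", "body": {"deltas": "1 0 0 0 0 0 0; 1 0 0 0 0 0 0; 1 0 0 0 0 0 0; 1 0 0 0 0 0 0; 1 0 0 0 0 0 0; 1 0 0 -25 0 0 0; 1 0 0 -40 0 0 0; 1 0 0 -40 0 0 0"}}

```text
time_s: 25.62
position: [0.5949, -0.0281, 0.2153]
tool_rot: [[-0.122, 0.993, 0.001], [0.993, 0.122, -0.003], [-0.003, 0.0, -1.0]]
ft_force: [0.9, -0.2, 1.2]
grip_width: 0.0855
gripper_force: 0.0
```

Request:
{"method": "servo_tool", "body": {"deltas": "1 0 -40 0 0 0 0; 1 0 -40 0 0 0 0; 1 0 -40 0 0 0 0; 1 0 -40 0 0 0 0; 1 0 0 0 0 0 0; 1 0 0 0 0 0 0"}}

```text
time_s: 26.12
position: [0.4354, -0.0478, 0.2148]
tool_rot: [[-0.121, 0.993, 0.004], [0.993, 0.121, -0.004], [-0.005, 0.004, -1.0]]
ft_force: [0.8, -0.1, -0.3]
grip_width: 0.0853
gripper_force: 0.0
```

```bash
python3 -c "
from h import *
for c in('top','scene'):
    p=shot(c);W,C,U=cloud(p);x,y,z=W.T
    B=(W[:,:2]-CS)@RB
    k=(abs(x-.58)<.08)&(abs(y+.03)<.06)&(z>.118)&(z<.16);print(c,'knob',k.sum(),W[k].mean(0).round(4),'lid front',np.percentile(B[(abs(B[:,1])<.1)&(abs(z-.101)<.01)&(B[:,0]<.07)&(B[:,0]>-.2)][:,0],[1,99]).round(4))
    for d in env.spot_in('nut1',p):print(round(d['conf'],2),pt(p,d['bbox'][:2]).round(3))
save(p,'s9.png');print(env.observe()['ft_force'])
"
```

```text
top knob 43 [ 0.5902 -0.0283  0.135 ] lid front [-0.068   0.0619]
0.57 [0.461 0.358 0.038]
scene knob 48 [ 0.5977 -0.0243  0.1344] lid front [-0.0653  0.0675]
0.58 [0.507 0.343 0.033]
0.38 [0.479 0.322 0.037]
[ 0.65492333  0.21978115 -0.41052126]
```

View pics/s9.png

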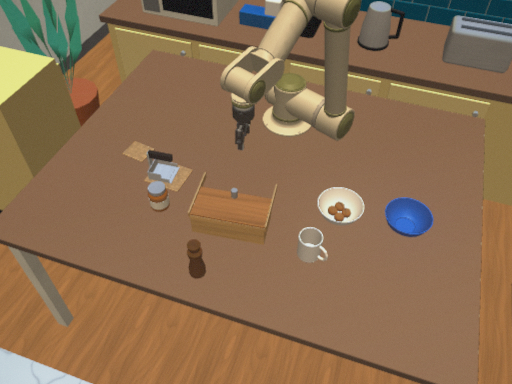

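The lid is home, with the knob back at its starting reading. Four nuts are in the bowl at (340,210), and the scoop stands on its mat at (163,173).

```bash
python3 -c "
from rig import env
print(env.close_job())"
```

```text
the job is handed in; nothing more can be done
None
```

The job is handed in at about 26 s (no verdict was returned): four walnuts are in the bowl, the other two are in the box, the scoop stands empty on its mat about 22 mm off centre (40 mm allowed), and the lid is home.

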